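# Swap the drive behind the router

### The job

Replace the failed drive (red label) in the cradle: first move the black router and the white media box that stand in front of it onto the green side mat, then lay the failed drive flat in the yellow return tray and the new drive (green label) centred and square in the cradle while both devices wait on the mat. Then stand the router centred and square on its blue pad again and the media box on its orange pad. Set things down rather than letting them drop, keep the devices upright, and leave the mug where it is.

Things in the scene. Friction and masses are not known exactly. Their poses are not given: they have to be found in the camera images.
- router: Black upright network router with a blue stripe on its top: body 36 (x) x 90 (y) x 130 mm standing on a foot 60 x 96 x 10 mm, 140 mm tall in all, about 0.35 kg. Origin: centre of its underside; z up. Pinch its body across x (the thin way) near the top. It starts on the blue pad
- media_box: White upright media box with an orange stripe on its top: body 44 (x) x 86 (y) x 98 mm standing on a foot 60 x 96 x 10 mm, 108 mm tall in all, about 0.30 kg. Origin: centre of its underside; z up. Pinch its body across x (the thin way) near the top. It starts on the orange pad
- old_drive: Failed drive: flat black block with a red label on top, 54 (x) x 100 (y) x 14 mm, about 0.12 kg. Origin: centre of its underside; z up. Pinch it across x (54 mm). It starts lying in the cradle
- new_drive: New drive: flat silver block with a green label on top, 54 (x) x 100 (y) x 14 mm, about 0.12 kg. Origin: centre of its underside; z up. Pinch it across x (54 mm). It starts lying flat on the bare table on the robot's side of the devices
- dock: Fixed drive cradle: grey plate 72 (x) x 150 (y) mm, top 6 mm over the table, with a black wall at each y end, 9 mm thick, 16 mm high over the table, 132 mm apart inside; long sides open. Origin: centre of underside. The drive lies centred on the plate, its length along y. The pads lie 75 mm to its -x side, at 62 mm to +y and to -y (either colour on either side)
- pad_blue: Blue pad, fixed, 74 (x) x 114 (y) x 3 mm: the router's place, the router's y along the pad's y (either way round). Origin: centre of its underside
- pad_orange: Orange pad, fixed, 74 (x) x 114 (y) x 3 mm: the media box's place, the box's y along the pad's y (either way round). Origin: centre of its underside
- side_mat: Dark green rubber mat, fixed, 280 (x) x 150 (y) x 4 mm, to the left or the right of the devices: the side area, with room for both devices in a row along its x. Origin: centre of its underside
- return_tray: Yellow open tray, fixed, 170 x 170 mm outside, walls 25 mm high and 4 mm thick, floor 4 mm thick, on the other side from the mat. Origin: centre of its underside
- mug: Bystander: blue ceramic mug, 76 mm wide, 90 mm tall, standing a little beyond and to the right of the cradle. Origin: centre of its underside
Things that resemble listed ones, but are neither listed nor needed, are in the scene too. Of the things that look like the new_drive, the middle-sized one is meant. There is more than one size of the return_tray; the one meant has the size given above.

How it is judged (in metres and radians):
On the way, in this order (a step that is already met when the one before it is completed fails the run):
1. the router and the media box both stand released on the side mat (x of router in the frame of side_mat between -0.14 and 0.14 m and y of router in the frame of side_mat between -0.075 and 0.075 m and z of each of router, media_box in the frame of side_mat below 0.01 m and angle between each of router, media_box's own z axis and vertical below 0.1 rad and contact force between the fingers and router below 0.1 N and linear speed of each of router, media_box below 0.02 m/s and x of media_box in the frame of side_mat between -0.14 and 0.14 m and y of media_box in the frame of side_mat between -0.075 and 0.075 m and contact force between the fingers and media_box below 0.1 N), for 0.2 s.
2. the failed drive lies released in the return tray, the two devices on the mat (all of step 1 and x of old_drive in the frame of return_tray between -0.081 and 0.081 m and y of old_drive in the frame of return_tray between -0.081 and 0.081 m and z of old_drive in the frame of return_tray below 0.01 m and angle between old_drive's own z axis and vertical below 0.1 rad and contact force between the fingers and old_drive below 0.1 N and linear speed of old_drive below 0.02 m/s), for 0.2 s.
3. the new drive lies released in the cradle, centred and square, the two devices still on the mat (all of step 1 and horizontal distance between new_drive and dock below 0.013 m and angle between the y axis of new_drive and the y axis of dock, either way round below 0.2 rad and z of new_drive in the frame of dock below 0.01 m and angle between new_drive's own z axis and vertical below 0.1 rad and linear speed of new_drive below 0.02 m/s and contact force between the fingers and new_drive below 0.1 N), for 0.2 s.
At the end, for the whole second after the job is handed in: Router on the blue pad and media box on the orange pad, each within 13 mm of the pad's centre and square to it within 0.2 rad (either way round), upright; new drive flat in the cradle within 13 mm of its centre and 0.2 rad; failed drive flat on the floor of the return tray; all released and at rest (horizontal distance between router and pad_blue below 0.013 m and angle between the y axis of router and the y axis of pad_blue, either way round below 0.2 rad and z of router in the frame of pad_blue below 0.007 m and angle between each of router, media_box, new_drive, old_drive's own z axis and vertical below 0.1 rad and linear speed of each of router, media_box, new_drive, old_drive below 0.02 m/s and contact force between the fingers and router below 0.1 N and horizontal distance between media_box and pad_orange below 0.013 m and angle between the y axis of media_box and the y axis of pad_orange, either way round below 0.2 rad and z of media_box in the frame of pad_orange below 0.007 m and contact force between the fingers and media_box below 0.1 N and horizontal distance between new_drive and dock below 0.013 m and angle between the y axis of new_drive and the y axis of dock, either way round below 0.2 rad and z of new_drive in the frame of dock below 0.01 m and contact force between the fingers and new_drive below 0.1 N and x of old_drive in the frame of return_tray between -0.081 and 0.081 m and y of old_drive in the frame of return_tray between -0.081 and 0.081 m and z of old_drive in the frame of return_tray below 0.01 m and contact force between the fingers and old_drive below 0.1 N); the robot touches nothing.
It fails at once if a device or drive is let fall (faster than 0.7 m/s with no finger on it, a drop of about 25 mm) ((linear speed of router above 0.7 m/s and contact force between the fingers and router below 0.1 N) or (linear speed of media_box above 0.7 m/s and contact force between the fingers and media_box below 0.1 N) or (linear speed of old_drive above 0.7 m/s and contact force between the fingers and old_drive below 0.1 N) or (linear speed of new_drive above 0.7 m/s and contact force between the fingers and new_drive below 0.1 N)).
It fails at once if the router or the media box is tipped by more than 0.6 rad (angle between any of router, media_box's own z axis and vertical above 0.6 rad).
It fails at once if the mug is moved by more than 20 mm (distance of mug from where it was at the start of the episode above 0.02 m).
It also fails if it takes over 134 s, if anything falls off the work surface, if the arm or the gripper's body presses on something with over 40 N, if the wrist force passes 120 N, or if a joint passes its speed limit or range.

### The arm

A 6-joint arm with a two-finger parallel gripper is mounted at the origin on the work surface. World frame = base frame: x ahead of the robot, y to its left, z up, the work surface at z = 0. Lengths are in m, angles in degrees, forces in N, time in s.
With the tool pointing down it reaches from about 0.375 to 0.9 m from the base axis. Payload 3.1 kg.
Tool frame: the origin (TCP) lies on the centre line of the jaws, within the pads' length; the fingertips stand 17 mm ahead of it and the grasp point (between the pads) lies 2 mm behind it; z points along the fingers, y is the line along which they close (so a half turn about z gives the same grasp; the last joint's range is limited). The gripper opens to 87 mm and grips with 3 to 60 N. Pads are 19 mm wide; open, the fingers measure 117 mm over their backs; the gripper's body (75 mm by 190 mm) begins 51 mm behind the grasp point.
Start: joints at [-80.816, 30.224, 82.088, -0, 67.689, -10.227], TCP at [0.208, -0.589, 0.24] pointing down, gripper open.
Joint ranges: [-176.69, 176.69], [-43.24, 126.21], [12.49, 139.97], [-82, 262], [0, 151.66], [-163.58, 163.58]. Speed limits (degrees/s): [159.86, 159.86, 180, 180, 180, 180].

### API

Orientations are given as a 3x3 rotation matrix whose columns are the frame's x, y, z axes.
In Python, from rig import bot, imaging, finder gives the robot as it stands. The module is installed in compiled form; this text tells all that it offers.
- The arm moves only by the tool play_rows, never from a script. Its argument "motion" is a list that holds one entry, the list of rows, each a list of 6 numbers: the shift along the tool's x, y, z in shares of 0.75 m (1.0 is 0.75 m), then the turn, a rotation vector about the tool's x, y, z in fractions of the full range, 1 being pi rad. In form: [[[dx, dy, dz, wx, wy, wz], ...]]. A call has 1 to 8 rows; each row is the pose to reach, as a shift and turn from the pose commanded when the call began, along the tool's axes at that moment; what a row does not reach only later rows make up. A row lasts 1/12 s, in which the tool goes at most 41.7 mm and 7.16 degrees, less where a joint would pass 70% of its speed; a pose out of reach is approached as far as the arm can. No shift or turn number may pass 1 either way. A call with a gripper value outside its range is refused whole. "fingers" is the finger opening in m, from 0 to 0.087, set as the call begins (left out, the last holds). The fingers move at their own pace and stop on an object; the grip force is fixed at half the most. Time passes only in rows, so rows that repeat a pose let the fingers close. It gives the time, the measured TCP pose, the force, the opening and the grip force at its end, in the units of the state.
- bot.read_state(): the state, without advancing time (a new reading comes with each control period).
- imaging.capture(name): name is "scene" or "top"; returns a dict with "frame" (400x640x3 uint8, red, green, blue), "camera_matrix" (3x3 intrinsics, pixels), "k1" (the pictures are not rectified: a ray, as slopes to the right and down, at radius r is drawn at 1 + k1 r^2 times it, then the intrinsics apply), "R" (3x3) and "t" (3): a world point X has camera coordinates R X + t. Camera axes: x right, y down, z forward; pixel columns grow to the right and rows downward; lengths in m; the calibration is good to about 2 mm. A picture is of the moment at which its call begins. There is no depth.
- bot.hand_in(): hands the job in; it is judged then, once.
Trained networks look in the newest picture that a camera, given by its name, has taken for a name from the list of things; names that differ only in an ending like _2 or _b are one class to them, and where a whole thing is asked for, a point or a joint stands for the part that bears it (a point fixed in the world has none). Each returns a list of dicts, best first, with "confidence" (0 to 1); they miss things now and then, are a little off and sometimes report something else, mostly with a low value. They report only what shows in the picture. A call takes as long as a camera call. They do not tell look-alikes from the thing itself.
- finder.recognise(camera, name): "at" ([x, y, z] in m, in world coordinates, good to about 4 mm: the middle of the surface that is visible of it).
- finder.outline_of(camera, name): "pixels" (400x640 bool, what is visible of it).
The state is a dict: "time_s": time; "joint_positions": joint angles; "qvel": joint speeds; "tau": joint torques, N m; "position": TCP position; "tcp_rot": TCP orientation; "force": force on the tool from outside, world axes, zero at the start; "moment": the same for the moment, N m; "opening": opening from 0.0 (shut) to 1.0 (fully open); "grasp_force": force on a finger pad.
Only numpy, scipy, OpenCV 4.12 (cv2) and the standard library are available. Lean on these libraries where they do the work, as an engineer would, in place of code of your own. Each camera call takes 0.05 s, during which the arm holds its last target. There are 200 camera calls.

## Working session

There is one attempt and no reset: what is moved stays moved. The work goes in short steps, Python scripts to look and compute and a tool call to move; the robot and the scene stay as the last step left them, time stands still between calls to the robot, and variables do not carry over. Pictures are saved under pics/ and viewed, at most 14 in all, crops included, and the job is handed in when it is done.

Besides the shell and the picture viewer there is one more tool, called after "Request:" as a command line: name --argument value ..., lists and objects as JSON in quotes. play_rows: Moves the arm, as the interface text tells. Its arguments: {"type":"object","properties":{"motion":{"type":"array"},"fingers":{"type":"number"}},"required":["motion"]}

```bash
mkdir -p pics
cat > h.py <<'E'
import numpy as np, cv2
from rig import bot, imaging, finder
def pix2world(c,uv,z):
    K=c["camera_matrix"];uv=np.atleast_2d(np.float64(uv))
    d=np.array([c["k1"],0,0,0,0],float)
    n=cv2.undistortPoints(uv.reshape(-1,1,2),K,d).reshape(-1,2)
    R=np.array(c["R"]);t=np.array(c["t"]);C=-R.T@t
    r=np.c_[n,np.ones(len(n))]@R
    return C+r*((z-C[2])/r[:,2])[:,None]
def top_rect(c,mask,z):
    cs,_=cv2.findContours(mask.astype(np.uint8),cv2.RETR_EXTERNAL,cv2.CHAIN_APPROX_NONE)
    p=max(cs,key=cv2.contourArea).reshape(-1,2)
    w=pix2world(c,p,z)[:,:2]
    (cx,cy),(a,b),th=cv2.minAreaRect((w*1000).astype(np.float32))
    if a>b: a,b,th=b,a,th+90   # th: direction of short side (thing's x)
    th=(th+90)%180-90
    return np.round([cx,cy,a,b,th],1)
E
python3 - <<'E'
from h import *
H=dict(router=.14,media_box=.108,old_drive=.02,new_drive=.014,dock=.006,pad_blue=.003,pad_orange=.003,side_mat=.004,return_tray=.025,mug=.09)
for cam in("scene","top"):
    c=imaging.capture(cam);cv2.imwrite(f"pics/{cam}0.png",c["frame"][:,:,::-1])
    print(cam,"cam at",np.round(-np.array(c["R"]).T@c["t"],3))
    for n,z in H.items():
        print(n,[(np.round(d["at"],3).tolist(),round(d["confidence"],2)) for d in finder.recognise(cam,n)])
        if cam=="top":print("   ",[(top_rect(c,d["pixels"],z).tolist(),round(d["confidence"],2)) for d in finder.outline_of(cam,n) if d["pixels"].sum()>20])
s=bot.read_state();print(s["time_s"],np.round(s["tcp_rot"],3),s["position"],s["force"])
E
```

```text
scene cam at [ 1.391 -0.138  0.634]
router [([0.566, -0.049, 0.086], 0.9), ([0.648, 0.011, 0.02], 0.24)]
media_box []
old_drive [([0.649, 0.01, 0.018], 0.67), ([0.523, -0.344, 0.001], 0.37), ([0.573, 0.072, 0.002], 0.27)]
new_drive [([0.49, 0.328, 0.003], 0.69), ([0.438, -0.109, 0.014], 0.62), ([0.256, -0.263, 0.019], 0.61), ([0.413, 0.052, 0.004], 0.58), ([0.566, -0.046, 0.085], 0.31)]
dock [([0.655, -0.018, 0.006], 0.59)]
pad_blue [([0.573, -0.083, 0.0], 0.83), ([0.582, 0.07, 0.071], 0.45)]
pad_orange [([0.578, 0.071, 0.004], 0.74), ([0.729, -0.221, 0.059], 0.62)]
side_mat []
return_tray [([0.251, 0.334, -0.004], 0.78), ([0.492, 0.324, 0.003], 0.59)]
mug [([0.73, -0.222, 0.058], 0.65)]
top cam at [ 0.259 -0.004  1.218]
router [([0.532, -0.044, 0.134], 0.65)]
    [([526.6, -47.5, 77.2, 90.9, -1.0], 0.78)]
media_box [([0.544, 0.073, 0.108], 0.88)]
    [([548.3, 71.9, 75.1, 98.0, -1.1], 0.78), ([482.0, -313.3, 141.0, 260.0, -85.7], 0.45)]
old_drive [([0.632, 0.008, 0.019], 0.93)]
    [([630.5, 7.7, 56.6, 96.6, -7.0], 0.73)]
new_drive [([0.404, 0.041, 0.008], 0.93), ([0.428, -0.085, 0.
[... 255 characters left out ...]
)]
    [([545.8, -50.3, 73.0, 114.3, -5.1], 0.79)]
pad_orange [([0.712, -0.228, 0.049], 0.65), ([0.535, 0.036, 0.004], 0.53)]
    [([542.4, 41.8, 52.4, 100.6, 37.8], 0.56)]
side_mat [([0.5, -0.339, 0.002], 0.6), ([0.639, -0.011, 0.005], 0.29)]
    [([501.4, -341.5, 151.0, 282.2, -85.5], 0.61)]
return_tray [([0.254, 0.339, 0.005], 0.9), ([0.494, 0.325, 0.004], 0.85)]
    [([490.5, 318.4, 175.7, 178.7, -2.1], 0.94), ([257.9, 329.5, 130.8, 137.0, -10.9], 0.56)]
mug [([0.717, -0.228, 0.046], 0.6)]
    [([692.1, -217.7, 77.7, 118.5, 55.4], 0.72)]
1.6 [[ 0.943  0.332 -0.   ]
 [ 0.332 -0.943  0.   ]
 [ 0.    -0.    -1.   ]] [ 0.20774744 -0.58941333  0.23951037] [-0.04614287 -0.24477551 -0.03723359]
```

View pics/top0.png

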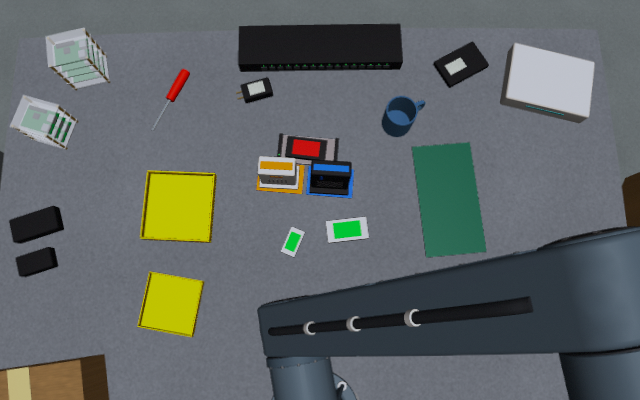

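View pics/scene0.png

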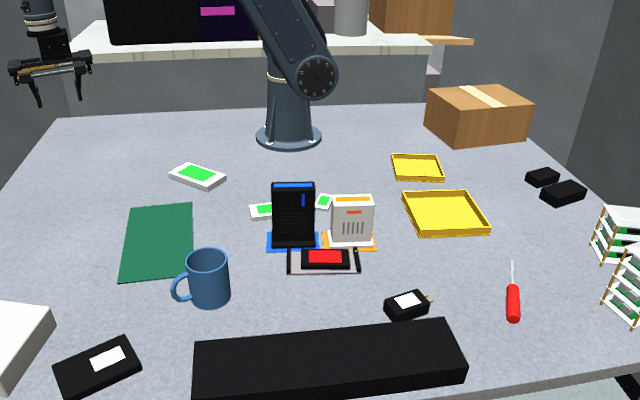

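```bash
cat >> h.py <<'E'
def hsv_rects(c,lo,hi,z,box=None,minpx=40):
    h=cv2.cvtColor(c["frame"],cv2.COLOR_RGB2HSV)
    m=cv2.inRange(h,np.array(lo),np.array(hi))
    if box:
        k=np.zeros_like(m);x0,y0,x1,y1=box;k[y0:y1,x0:x1]=1;m=m*k
    n,l,st,_=cv2.connectedComponentsWithStats(m)
    return [(top_rect(c,l==i,z).tolist(),st[i].tolist()) for i in range(1,n) if st[i][4]>minpx]
def move(dst,yaw):   # dst world m, yaw = world deg of tool y
    s=bot.read_state();R=np.array(s["tcp_rot"])
    d=R.T@(np.array(dst)-s["position"])
    cur=np.degrees(np.arctan2(R[1,1],R[0,1]))
    print("shift tool",np.round(d,4),"turn about tool z",round(-(((yaw-cur)+90)%180-90),2))
E
python3 - <<'E'
from h import *
c=imaging.capture("top")
f=cv2.resize(c["frame"][120:270,240:400],None,fx=5,fy=4,interpolation=cv2.INTER_CUBIC);f=cv2.resize(c["frame"][120:270,240:400],None,fx=4,fy=4,interpolation=cv2.INTER_CUBIC);cv2.imwrite("pics/crop1.png",f[:,:,::-1])
B=(240,120,400,270)
print("blue.14",hsv_rects(c,(100,130,60),(125,255,255),.14,B))
print("blue.003",hsv_rects(c,(100,130,60),(125,255,255),.003,B))
print("or.108",hsv_rects(c,(10,150,100),(22,255,255),.108,B))
print("or.003",hsv_rects(c,(10,150,100),(22,255,255),.003,B))
print("red.02",hsv_rects(c,(0,150,80),(5,255,255),.02,B))
print("green.014",hsv_rects(c,(50,180,100),(70,255,255),.014,(240,200,400,270)))
print("white.014",hsv_rects(c,(0,0,170),(179,40,255),.014,B))
E
```

```text
blue.14 [([548.1, -48.8, 16.0, 80.4, -4.7], [313, 163, 37, 9, 258]), ([516.2, -45.3, 65.3, 100.8, -5.9], [306, 166, 48, 32, 303])]
blue.003 [([584.8, -54.5, 18.0, 90.6, -4.7], [313, 163, 37, 9, 258]), ([548.8, -50.6, 73.6, 113.6, -5.9], [306, 166, 48, 32, 303])]
or.108 [([564.4, 76.1, 17.5, 71.5, -4.1], [260, 161, 32, 9, 237]), ([535.4, 65.9, 66.6, 103.8, -5.9], [256, 165, 49, 29, 288])]
or.003 [([593.2, 83.7, 19.1, 78.2, -4.1], [260, 161, 32, 9, 237]), ([561.5, 72.5, 72.9, 113.6, -5.9], [256, 165, 49, 29, 288])]
red.02 [([632.3, 7.8, 39.1, 67.3, -8.0], [292, 139, 29, 18, 404])]
green.014 [([427.7, -88.1, 36.2, 63.3, 5.4], [333, 221, 28, 17, 391]), ([401.0, 43.3, 22.2, 42.0, 65.6], [285, 232, 15, 19, 164])]
white.014 [([589.1, 81.4, 44.9, 90.9, -4.2], [258, 156, 38, 20, 369]), ([559.8, 74.4, 55.7, 93.4, -1.0], [260, 166, 39, 23, 154]), ([427.6, -88.7, 52.3, 97.9, 5.5], [326, 217, 43, 26, 419]), ([400.6, 43.0, 34.7, 64.7, 66.0], [281, 227, 24, 30, 176])]
```

View pics/crop1.png

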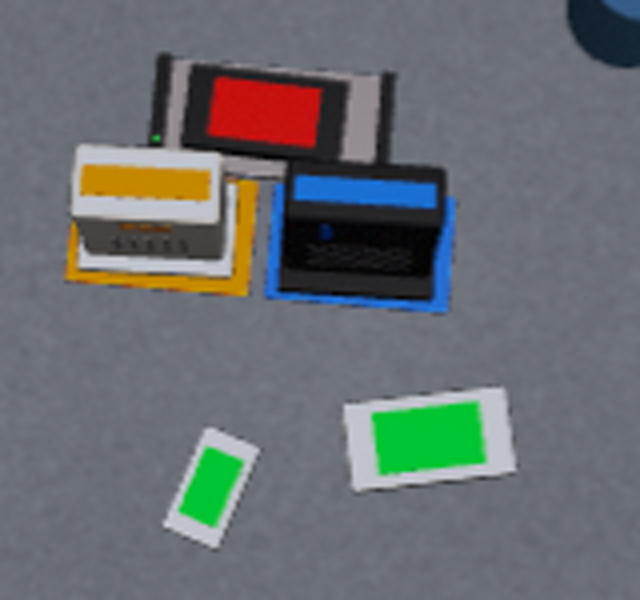

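Run:
```python
from h import *
move((.564,.076,.25),-5)
```

```text
shift tool [ 0.5572 -0.5092 -0.0105] turn about tool z -65.59
```

Careful with the scale: shifts go in shares of 0.75 m and turns go in shares of pi rad. That gives: 0.557 m / 0.75 = 0.7427, -0.509 m / 0.75 = -0.6787, -55 degrees / 180 = -0.3056.

Request:
play_rows --motion '[[[0.7427, -0.6787, -0.0133, 0, 0, -0.3056], [0.7427, -0.6787, -0.0133, 0, 0, -0.3056], [0.7427, -0.6787, -0.0133, 0, 0, -0.3056], [0.7427, -0.6787, -0.0133, 0, 0, -0.3056], [0.7427, -0.6787, -0.0133, 0, 0, -0.3056], [0.7427, -0.6787, -0.0133, 0, 0, -0.3056], [0.7427, -0.6787, -0.0133, 0, 0, -0.3056], [0.7427, -0.6787, -0.0133, 0, 0, -0.3056]]]' --fingers 0.087

```text
time_s: 2.32
position: [0.3657, -0.2939, 0.2443]
tcp_rot: [[0.264, 0.965, 0.0], [0.965, -0.264, -0.0], [-0.0, 0.001, -1.0]]
force: [1.1, 0.3, 0.3]
opening: 0.997
grasp_force: 0.0
```

Run:
```python
from h import *
move((.564,.076,.25),-5)
s=bot.read_state();print(s["time_s"],s["position"],s["force"])
```

```text
shift tool [ 0.4091  0.0937 -0.0058] turn about tool z -10.3
2.3167 [ 0.36565604 -0.29387629  0.24425273] [1.10622516 0.31432404 0.29950285]
```

To row units: 0.409 m / 0.75 = 0.5453, 0.094 m / 0.75 = 0.1253, -10 degrees / 180 = -0.0556.

Request:
play_rows --motion '[[[0.5453, 0.1253, -0.008, 0, 0, -0.0556], [0.5453, 0.1253, -0.008, 0, 0, -0.0556], [0.5453, 0.1253, -0.008, 0, 0, -0.0556], [0.5453, 0.1253, -0.008, 0, 0, -0.0556], [0.5453, 0.1253, -0.008, 0, 0, -0.0556], [0.5453, 0.1253, -0.008, 0, 0, -0.0556], [0.5453, 0.1253, -0.008, 0, 0, -0.0556], [0.5453, 0.1253, -0.008, 0, 0, -0.0556]]]'

```text
time_s: 2.98
position: [0.525, -0.0007, 0.2491]
tcp_rot: [[0.097, 0.995, 0.001], [0.995, -0.097, -0.0], [-0.0, 0.001, -1.0]]
force: [0.8, -0.8, 0.3]
opening: 1.0
grasp_force: 0.0
```

Run:
```python
from h import *
move((.564,.076,.25),-5)
```

```text
shift tool [ 0.0801  0.0314 -0.0009] turn about tool z -0.57
```

To row units: 0.1 m / 0.75 = 0.1333, 0.08 m / 0.75 = 0.1067, -0.5 degrees / 180 = -0.0028.

Request:
play_rows --motion '[[[0.1067, 0.0413, 0, 0, 0, -0.0028], [0.1067, 0.0413, 0, 0, 0, -0.0028], [0.1067, 0.0413, 0, 0, 0, -0.0028], [0.1067, 0.0413, 0.0533, 0, 0, -0.0028], [0.1067, 0.0413, 0.1067, 0, 0, -0.0028], [0.1067, 0.0413, 0.1333, 0, 0, -0.0028], [0.1067, 0.0413, 0.1333, 0, 0, -0.0028], [0.1067, 0.0413, 0.1333, 0, 0, -0.0028]]]'

```text
time_s: 3.65
position: [0.5623, 0.0736, 0.148]
tcp_rot: [[0.089, 0.996, -0.003], [0.996, -0.089, 0.0], [-0.0, -0.003, -1.0]]
force: [-0.5, 0.4, 0.1]
opening: 1.001
grasp_force: 0.0
```

Run:
```python
from h import *
move((.564,.076,.088),-5)
```

```text
shift tool [0.0026 0.0016 0.06  ] turn about tool z -0.1
```

To row units: 0.06 m / 0.75 = 0.08, 0.03 m / 0.75 = 0.04.

Request:
play_rows --motion '[[[0.0027, 0.0027, 0.04, 0, 0, 0], [0.0027, 0.0027, 0.08, 0, 0, 0], [0.0027, 0.0027, 0.08, 0, 0, 0], [0.0027, 0.0027, 0.08, 0, 0, 0]]]'

```text
time_s: 3.98
position: [0.5654, 0.0753, 0.0896]
tcp_rot: [[0.089, 0.996, -0.0], [0.996, -0.089, 0.0], [0.0, -0.0, -1.0]]
force: [0.2, 0.6, 1.0]
opening: 1.001
grasp_force: 0.0
```

Request:
play_rows --motion '[[[0, 0, 0, 0, 0, 0], [0, 0, 0, 0, 0, 0], [0, 0, 0, 0, 0, 0], [0, 0, 0, 0, 0, 0], [0, 0, 0, 0, 0, 0], [0, 0, 0, 0, 0, 0], [0, 0, 0, 0, 0, 0], [0, 0, 0, 0, 0, 0]]]' --fingers 0.03

```text
time_s: 4.65
position: [0.5646, 0.0757, 0.0888]
tcp_rot: [[0.089, 0.996, -0.001], [0.996, -0.089, 0.0], [-0.0, -0.001, -1.0]]
force: [-1.0, -0.3, 2.9]
opening: 0.504
grasp_force: 29.8
```

To row units: -0.175 m / 0.75 = -0.2333, -0.165 m / 0.75 = -0.22.

Request:
play_rows --motion '[[[0, 0, -0.0133, 0, 0, 0], [0, 0, -0.0467, 0, 0, 0], [0, 0, -0.0933, 0, 0, 0], [0, 0, -0.14, 0, 0, 0], [0, 0, -0.1867, 0, 0, 0], [0, 0, -0.22, 0, 0, 0], [0, 0, -0.2333, 0, 0, 0], [0, 0, -0.2333, 0, 0, 0]]]'

```text
time_s: 5.32
position: [0.5664, 0.0756, 0.2665]
tcp_rot: [[0.089, 0.996, 0.006], [0.996, -0.089, -0.0], [0.0, 0.006, -1.0]]
force: [0.4, 0.6, -2.3]
opening: 0.502
grasp_force: 29.8
```

Run:
```python
from h import *
move((.566,-.336,.26),-5)
c=imaging.capture("scene");cv2.imwrite("pics/s1.png",c["frame"][:,:,::-1])
```

```text
shift tool [-0.4101  0.036   0.0067] turn about tool z -0.08
```

View pics/s1.png

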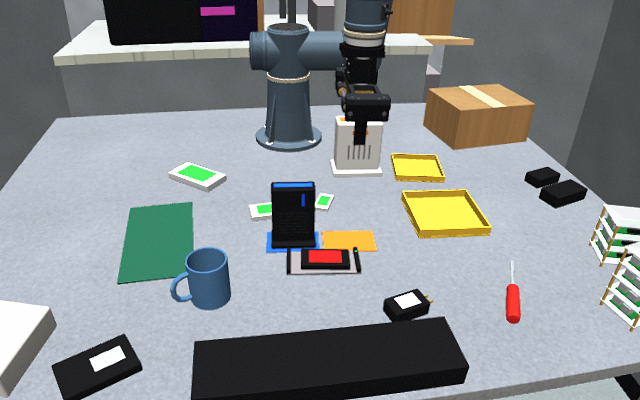

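The media box is held upright at about (357,145); its orange pad is clear at (348,241). Now over to the mat.

To row units: -0.245 m / 0.75 = -0.3267, -0.035 m / 0.75 = -0.0467.

Request:
play_rows --motion '[[[-0.0133, 0.0013, 0, 0, 0, 0], [-0.0467, 0.004, 0, 0, 0, 0], [-0.0933, 0.008, 0, 0, 0, 0], [-0.14, 0.012, 0, 0, 0, 0], [-0.1867, 0.016, 0, 0, 0, 0], [-0.2333, 0.02, 0, 0, 0, 0], [-0.28, 0.024, 0, 0, 0, 0], [-0.3267, 0.028, 0, 0, 0, 0]]]'

```text
time_s: 6.03
position: [0.5623, -0.172, 0.2605]
tcp_rot: [[0.089, 0.996, -0.006], [0.996, -0.089, 0.003], [0.002, -0.006, -1.0]]
force: [0.4, -0.5, -4.2]
opening: 0.504
grasp_force: 29.8
```

To row units: -0.165 m / 0.75 = -0.22, 0.006 m / 0.75 = 0.008.

Request:
play_rows --motion '[[[-0.0467, 0.004, 0, 0, 0, 0], [-0.0933, 0.008, 0, 0, 0, 0], [-0.14, 0.012, 0, 0, 0, 0], [-0.1867, 0.016, 0.0133, 0, 0, 0], [-0.2133, 0.0187, 0.0467, 0, 0, 0], [-0.22, 0.02, 0.0933, 0, 0, 0], [-0.22, 0.02, 0.1333, 0, 0, 0], [-0.22, 0.02, 0.1333, 0, 0, 0]]]'

```text
time_s: 6.7
position: [0.5583, -0.3332, 0.1534]
tcp_rot: [[0.091, 0.996, -0.016], [0.996, -0.091, 0.013], [0.012, -0.017, -1.0]]
force: [-1.7, 1.1, -4.4]
opening: 0.503
grasp_force: 29.8
```

Run:
```python
from h import *
move((.566,-.336,.0898),-5)
```

```text
shift tool [-0.0028  0.0091  0.0634] turn about tool z -0.2
```

To row units: 0.055 m / 0.75 = 0.0733, 0.04 m / 0.75 = 0.0533.

Request:
play_rows --motion '[[[0, 0, 0, 0, 0, 0], [0, 0, 0.0267, 0, 0, 0], [0, 0, 0.0533, 0, 0, 0], [0, 0, 0.0733, 0, 0, 0], [0, 0, 0.0733, 0, 0, 0], [0, 0, 0.0733, 0, 0, 0], [0, 0, 0.0733, 0, 0, 0]]]'

```text
time_s: 7.28
position: [0.5658, -0.3367, 0.1108]
tcp_rot: [[0.088, 0.996, 0.003], [0.996, -0.088, -0.002], [-0.002, 0.003, -1.0]]
force: [0.3, -0.9, -3.9]
opening: 0.504
grasp_force: 29.8
```

Run:
```python
from h import *
move((.566,-.336,.0898),-5);s=bot.read_state();print(s["force"])
```

```text
shift tool [0.0007 0.     0.021 ] turn about tool z -0.06
[ 0.28180269 -0.85777604 -3.85830653]
```

To row units: 0.021 m / 0.75 = 0.028, 0.019 m / 0.75 = 0.0253.

Request:
play_rows --motion '[[[0, 0, 0.0107, 0, 0, 0], [0, 0, 0.0213, 0, 0, 0], [0, 0, 0.0253, 0, 0, 0], [0, 0, 0.028, 0, 0, 0], [0, 0, 0.028, 0, 0, 0], [0, 0, 0.028, 0, 0, 0]]]'

```text
time_s: 7.78
position: [0.5641, -0.3356, 0.0894]
tcp_rot: [[0.088, 0.996, -0.001], [0.996, -0.088, 0.0], [0.0, -0.001, -1.0]]
force: [-2.8, 1.6, 6.7]
opening: 0.502
grasp_force: 29.9
```

To row units: -0.09 m / 0.75 = -0.12, -0.05 m / 0.75 = -0.0667.

Request:
play_rows --motion '[[[0, 0, 0, 0, 0, 0], [0, 0, 0, 0, 0, 0], [0, 0, 0, 0, 0, 0], [0, 0, 0, 0, 0, 0], [0, 0, 0, 0, 0, 0], [0, 0, -0.0267, 0, 0, 0], [0, 0, -0.0667, 0, 0, 0], [0, 0, -0.12, 0, 0, 0]]]' --fingers 0.087

```text
time_s: 8.45
position: [0.5628, -0.3346, 0.1753]
tcp_rot: [[0.089, 0.996, -0.006], [0.996, -0.089, 0.005], [0.004, -0.006, -1.0]]
force: [0.0, -0.3, -0.0]
opening: 0.971
grasp_force: 0.0
```

To row units: -0.09 m / 0.75 = -0.12, -0.08 m / 0.75 = -0.1067.

Request:
play_rows --motion '[[[0, 0, -0.0533, 0, 0, 0], [0, 0, -0.1067, 0, 0, 0], [0, 0, -0.12, 0, 0, 0], [0, 0, -0.12, 0, 0, 0]]]'

```text
time_s: 8.78
position: [0.5666, -0.3376, 0.2727]
tcp_rot: [[0.089, 0.996, 0.008], [0.996, -0.089, -0.007], [-0.006, 0.008, -1.0]]
force: [0.3, 0.1, -0.6]
opening: 0.999
grasp_force: 0.0
```

Run:
```python
from h import *
move((.548,-.049,.22),-5)
c=imaging.capture("top")
print([(np.round(d["at"],3).tolist(),top_rect(c,e["pixels"],.108).tolist()) for d,e in zip(finder.recognise("top","media_box"),finder.outline_of("top","media_box"))])
```

```text
shift tool [ 0.2861 -0.0445  0.0507] turn about tool z -0.08
[]
```

To row units: 0.286 m / 0.75 = 0.3813, 0.08 m / 0.75 = 0.1067.

Request:
play_rows --motion '[[[0.0533, -0.008, 0, 0, 0, 0], [0.1067, -0.016, 0, 0, 0, 0], [0.16, -0.024, 0, 0, 0, 0], [0.2133, -0.0333, 0.0133, 0, 0, 0], [0.2667, -0.0413, 0.04, 0, 0, 0], [0.32, -0.0507, 0.0667, 0, 0, 0], [0.3667, -0.0573, 0.0667, 0, 0, 0], [0.3813, -0.0593, 0.0667, 0, 0, 0]]]'

```text
time_s: 9.6
position: [0.5407, -0.041, 0.2133]
tcp_rot: [[0.085, 0.996, -0.012], [0.996, -0.085, 0.006], [0.005, -0.012, -1.0]]
force: [0.4, 0.1, -0.4]
opening: 0.998
grasp_force: 0.0
```

To row units: 0.04 m / 0.75 = 0.0533, 0.02 m / 0.75 = 0.0267.

Request:
play_rows --motion '[[[0, 0, 0, 0, 0, 0], [0, 0, 0.0267, 0, 0, 0], [0, 0, 0.0533, 0, 0, 0], [0, 0, 0.0533, 0, 0, 0], [0, 0, 0.0533, 0, 0, 0]]]'

```text
time_s: 10.02
position: [0.5447, -0.048, 0.1762]
tcp_rot: [[0.09, 0.996, -0.004], [0.996, -0.09, 0.001], [0.0, -0.004, -1.0]]
force: [0.8, -0.4, -0.1]
opening: 1.002
grasp_force: 0.0
```

Run:
```python
from h import *
move((.548,-.049,.118),-5)
c=imaging.capture("top");cv2.imwrite("pics/t2.png",c["frame"][:,:,::-1])
print(hsv_rects(c,(10,150,100),(22,255,255),.112,(400,100,500,270),20))
```

```text
shift tool [-0.0007  0.0036  0.0581] turn about tool z -0.15
[([563.0, -335.6, 16.3, 71.9, -4.8], [440, 158, 32, 9, 217])]
```

View pics/t2.png

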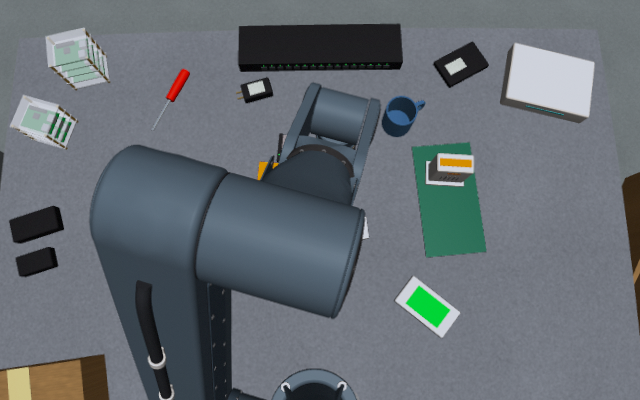

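The media box stands on the mat at (450,165); the larger look-alike drive lies at (428,306).

To row units: 0.058 m / 0.75 = 0.0773, 0.03 m / 0.75 = 0.04.

Request:
play_rows --motion '[[[0, 0.0027, 0.04, 0, 0, 0], [0, 0.0027, 0.0773, 0, 0, 0], [0, 0.0027, 0.0773, 0, 0, 0], [0, 0.0027, 0.0773, 0, 0, 0]]]'

```text
time_s: 10.4
position: [0.5473, -0.0477, 0.1196]
tcp_rot: [[0.089, 0.996, -0.002], [0.996, -0.089, 0.001], [0.0, -0.002, -1.0]]
force: [-0.1, 0.7, -0.1]
opening: 0.998
grasp_force: 0.0
```

Request:
play_rows --motion '[[[0, 0, 0, 0, 0, 0], [0, 0, 0, 0, 0, 0], [0, 0, 0, 0, 0, 0], [0, 0, 0, 0, 0, 0], [0, 0, 0, 0, 0, 0], [0, 0, 0, 0, 0, 0], [0, 0, 0, 0, 0, 0], [0, 0, 0, 0, 0, 0]]]' --fingers 0.02

```text
time_s: 11.07
position: [0.5476, -0.0473, 0.1198]
tcp_rot: [[0.089, 0.996, 0.0], [0.996, -0.089, -0.0], [-0.0, 0.0, -1.0]]
force: [-0.7, -0.2, 0.6]
opening: 0.482
grasp_force: 0.0
```

Not yet closed; a few more rows.

Request:
play_rows --motion '[[[0, 0, 0, 0, 0, 0], [0, 0, 0, 0, 0, 0], [0, 0, 0, 0, 0, 0], [0, 0, 0, 0, 0, 0]]]'

```text
time_s: 11.4
position: [0.5476, -0.0473, 0.1197]
tcp_rot: [[0.089, 0.996, -0.0], [0.996, -0.089, 0.0], [0.0, -0.0, -1.0]]
force: [-0.2, -0.7, 1.5]
opening: 0.414
grasp_force: 30.0
```

To row units: -0.15 m / 0.75 = -0.2, -0.14 m / 0.75 = -0.1867.

Request:
play_rows --motion '[[[0, 0, -0.0133, 0, 0, 0], [0, 0, -0.04, 0, 0, 0], [0, 0, -0.08, 0, 0, 0], [0, 0, -0.12, 0, 0, 0], [0, 0, -0.16, 0, 0, 0], [0, 0, -0.1867, 0, 0, 0], [0, 0, -0.2, 0, 0, 0], [0, 0, -0.2, 0, 0, 0]]]'

```text
time_s: 12.07
position: [0.5486, -0.0475, 0.2721]
tcp_rot: [[0.089, 0.996, 0.005], [0.996, -0.089, -0.001], [-0.001, 0.005, -1.0]]
force: [0.3, -0.5, -4.9]
opening: 0.41
grasp_force: 30.0
```

Run:
```python
from h import *
move((.437,-.347,.26),-5)
```

```text
shift tool [-0.3082 -0.0847  0.012 ] turn about tool z -0.08
```

To row units: -0.275 m / 0.75 = -0.3667, -0.08 m / 0.75 = -0.1067.

Request:
play_rows --motion '[[[-0.0133, -0.004, 0, 0, 0, 0], [-0.0533, -0.0147, 0, 0, 0, 0], [-0.1067, -0.0293, 0, 0, 0, 0], [-0.16, -0.044, 0, 0, 0, 0], [-0.2133, -0.0587, 0, 0, 0, 0], [-0.2667, -0.0733, 0, 0, 0, 0], [-0.32, -0.088, 0, 0, 0, 0], [-0.3667, -0.1013, 0, 0, 0, 0]]]'

```text
time_s: 12.73
position: [0.4446, -0.3164, 0.2671]
tcp_rot: [[0.09, 0.996, -0.004], [0.996, -0.09, 0.003], [0.003, -0.004, -1.0]]
force: [-0.1, -0.3, -3.5]
opening: 0.416
grasp_force: 30.0
```

Request:
play_rows --motion '[[[-0.0333, -0.008, 0, 0, 0, 0], [-0.044, -0.012, 0.02, 0, 0, 0], [-0.044, -0.012, 0.06, 0, 0, 0], [-0.044, -0.012, 0.1067, 0, 0, 0], [-0.044, -0.012, 0.1467, 0, 0, 0], [-0.044, -0.012, 0.1667, 0, 0, 0], [-0.044, -0.012, 0.1667, 0, 0, 0], [-0.044, -0.012, 0.1667, 0, 0, 0]]]'

```text
time_s: 13.4
position: [0.4339, -0.3456, 0.1423]
tcp_rot: [[0.089, 0.996, -0.004], [0.996, -0.089, 0.005], [0.004, -0.005, -1.0]]
force: [1.0, -0.4, -3.3]
opening: 0.412
grasp_force: 30.0
```

Run:
```python
from h import *
move((.437,-.347,.1208),-5)
```

```text
shift tool [-0.0012  0.0033  0.0215] turn about tool z -0.11
```

To row units: 0.0225 m / 0.75 = 0.03, 0.0215 m / 0.75 = 0.0287.

Request:
play_rows --motion '[[[0, 0, 0.008, 0, 0, 0], [0, 0, 0.0173, 0, 0, 0], [0, 0, 0.024, 0, 0, 0], [0, 0, 0.0267, 0, 0, 0], [0, 0, 0.0287, 0, 0, 0], [0, 0, 0.03, 0, 0, 0], [0, 0, 0.03, 0, 0, 0], [0, 0, 0.03, 0, 0, 0]]]'

```text
time_s: 14.07
position: [0.4358, -0.3467, 0.1225]
tcp_rot: [[0.089, 0.996, 0.0], [0.996, -0.089, -0.0], [-0.0, 0.0, -1.0]]
force: [-0.5, -0.0, -4.2]
opening: 0.411
grasp_force: 30.0
```

Still hanging ~1-2 mm up; lower a touch, then release and rise.

To row units: 0.002 m / 0.75 = 0.0027, 0.001 m / 0.75 = 0.0013.

Request:
play_rows --motion '[[[0, 0, 0.0013, 0, 0, 0], [0, 0, 0.0027, 0, 0, 0], [0, 0, 0.0027, 0, 0, 0], [0, 0, 0.0027, 0, 0, 0]]]'

```text
time_s: 14.4
position: [0.4359, -0.3467, 0.1208]
tcp_rot: [[0.089, 0.996, 0.001], [0.996, -0.089, -0.001], [-0.001, 0.001, -1.0]]
force: [-0.0, 1.0, 0.7]
opening: 0.415
grasp_force: 30.0
```

To row units: -0.09 m / 0.75 = -0.12, -0.05 m / 0.75 = -0.0667.

Request:
play_rows --motion '[[[0, 0, 0, 0, 0, 0], [0, 0, 0, 0, 0, 0], [0, 0, 0, 0, 0, 0], [0, 0, 0, 0, 0, 0], [0, 0, 0, 0, 0, 0], [0, 0, -0.0267, 0, 0, 0], [0, 0, -0.0667, 0, 0, 0], [0, 0, -0.12, 0, 0, 0]]]' --fingers 0.087

```text
time_s: 15.07
position: [0.4342, -0.3451, 0.2086]
tcp_rot: [[0.089, 0.996, -0.005], [0.996, -0.089, 0.005], [0.005, -0.005, -1.0]]
force: [0.0, -0.6, -0.2]
opening: 0.928
grasp_force: 0.0
```

Run:
```python
from h import *
move((.500,-.10,.22),-7)
c=imaging.capture("top");cv2.imwrite("pics/t3.png",c["frame"][:,:,::-1])
B=(240,120,400,230)
print("blue.003",hsv_rects(c,(100,130,60),(125,255,255),.003,B))
print("or.003",hsv_rects(c,(10,150,100),(22,255,255),.003,B))
print("red.02",hsv_rects(c,(0,150,80),(5,255,255),.02,B))
print("gray plate",hsv_rects(c,(0,0,135),(179,40,200),.006,B))
print("white.014",hsv_rects(c,(0,0,170),(179,40,255),.014,(240,180,400,270)))
print("green.014",hsv_rects(c,(50,180,100),(70,255,255),.014,(240,200,400,270)))
```

```text
shift tool [ 0.25    0.0437 -0.0103] turn about tool z 1.9
blue.003 [([551.8, -25.0, 62.1, 73.5, 84.1], [306, 166, 28, 29, 480])]
or.003 [([561.8, 72.5, 73.6, 113.5, -6.0], [256, 162, 49, 32, 1293])]
red.02 [([632.3, 8.2, 39.1, 68.0, -7.7], [292, 139, 28, 18, 406])]
gray plate [([630.4, 2.9, 70.6, 129.8, -5.9], [281, 135, 54, 31, 457])]
white.014 []
green.014 []
```

View pics/t3.png

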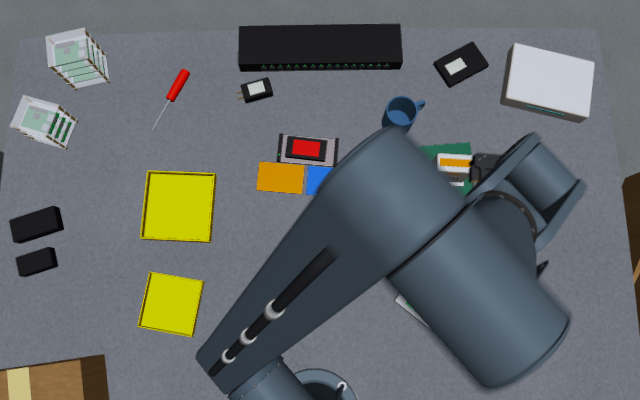

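The pads are clear ((280,177) orange, blue next to it); the cradle with the failed drive sits at (307,148). Going for the failed drive.

Run:
```python
from h import *
move((.632,.008,.20),-7.7)
```

```text
shift tool [0.3731 0.1614 0.0164] turn about tool z 2.63
```

To row units: 0.373 m / 0.75 = 0.4973, 0.161 m / 0.75 = 0.2147, 2.5 degrees / 180 = 0.0139.

Request:
play_rows --motion '[[[0.4973, 0.2147, 0, 0, 0, 0.0139], [0.4973, 0.2147, 0, 0, 0, 0.0139], [0.4973, 0.2147, 0, 0, 0, 0.0139], [0.4973, 0.2147, 0, 0, 0, 0.0139], [0.4973, 0.2147, 0, 0, 0, 0.0139], [0.4973, 0.2147, 0, 0, 0, 0.0139], [0.4973, 0.2147, 0, 0, 0, 0.0139], [0.4973, 0.2147, 0, 0, 0, 0.0139]]]'

```text
time_s: 15.78
position: [0.5951, -0.0515, 0.2102]
tcp_rot: [[0.132, 0.991, 0.0], [0.991, -0.132, -0.0], [-0.0, 0.0, -1.0]]
force: [0.4, -1.5, -0.5]
opening: 1.0
grasp_force: 0.0
```

Run:
```python
from h import *
move((.632,.008,.10),-7.7)
```

```text
shift tool [0.0638 0.0287 0.1102] turn about tool z 0.12
```

To row units: 0.13 m / 0.75 = 0.1733, 0.12 m / 0.75 = 0.16.

Request:
play_rows --motion '[[[0.0467, 0.0213, 0.0267, 0, 0, 0], [0.0853, 0.0387, 0.0667, 0, 0, 0], [0.0853, 0.0387, 0.12, 0, 0, 0], [0.0853, 0.0387, 0.16, 0, 0, 0], [0.0853, 0.0387, 0.1733, 0, 0, 0], [0.0853, 0.0387, 0.1733, 0, 0, 0], [0.0853, 0.0387, 0.1733, 0, 0, 0], [0.0853, 0.0387, 0.1733, 0, 0, 0]]]'

```text
time_s: 16.45
position: [0.6332, 0.0053, 0.0823]
tcp_rot: [[0.133, 0.991, 0.004], [0.991, -0.133, -0.001], [-0.0, 0.004, -1.0]]
force: [0.6, -0.0, 0.4]
opening: 0.998
grasp_force: 0.0
```

Run:
```python
from h import *
move((.632,.008,.026),-7.7)
```

```text
shift tool [ 0.0025 -0.0018  0.0563] turn about tool z 0.06
```

Request:
play_rows --motion '[[[0.0027, -0.0013, 0.0267, 0, 0, 0], [0.0027, -0.0013, 0.0533, 0, 0, 0], [0.0027, -0.0013, 0.0667, 0, 0, 0], [0.0027, -0.0013, 0.0733, 0, 0, 0], [0.0027, -0.0013, 0.0733, 0, 0, 0], [0.0027, -0.0013, 0.0733, 0, 0, 0]]]'

```text
time_s: 16.95
position: [0.6317, 0.0079, 0.0264]
tcp_rot: [[0.132, 0.991, 0.002], [0.991, -0.132, -0.0], [-0.0, 0.002, -1.0]]
force: [-0.2, -0.2, -0.2]
opening: 1.001
grasp_force: 0.0
```

Request:
play_rows --motion '[[[0, 0, 0, 0, 0, 0], [0, 0, 0, 0, 0, 0], [0, 0, 0, 0, 0, 0], [0, 0, 0, 0, 0, 0], [0, 0, 0, 0, 0, 0], [0, 0, 0, 0, 0, 0], [0, 0, 0, 0, 0, 0], [0, 0, 0, 0, 0, 0]]]' --fingers 0.04

```text
time_s: 17.62
position: [0.631, 0.0083, 0.0254]
tcp_rot: [[0.132, 0.991, 0.0], [0.991, -0.132, -0.0], [0.0, 0.0, -1.0]]
force: [-0.1, -0.1, 1.5]
opening: 0.616
grasp_force: 30.0
```

To row units: -0.12 m / 0.75 = -0.16, -0.11 m / 0.75 = -0.1467.

Request:
play_rows --motion '[[[0, 0, -0.0133, 0, 0, 0], [0, 0, -0.04, 0, 0, 0], [0, 0, -0.08, 0, 0, 0], [0, 0, -0.12, 0, 0, 0], [0, 0, -0.1467, 0, 0, 0], [0, 0, -0.16, 0, 0, 0], [0, 0, -0.16, 0, 0, 0]]]'

```text
time_s: 18.2
position: [0.6324, 0.0081, 0.1483]
tcp_rot: [[0.132, 0.991, 0.005], [0.991, -0.132, -0.001], [-0.0, 0.005, -1.0]]
force: [0.0, 0.4, -1.3]
opening: 0.613
grasp_force: 30.0
```

Run:
```python
from h import *
move((.493,.321,.14),-7.7)
s=bot.read_state();print(s["force"],s["opening"])
```

```text
shift tool [ 0.2917 -0.1794  0.0073] turn about tool z 0.12
[ 0.02826228  0.35981139 -1.32135866] 0.6134200318705864
```

To row units: 0.25 m / 0.75 = 0.3333, -0.132 m / 0.75 = -0.176.

Request:
play_rows --motion '[[[0.0133, -0.008, 0, 0, 0, 0], [0.0533, -0.0333, 0, 0, 0, 0], [0.1, -0.0613, 0, 0, 0, 0], [0.1467, -0.0907, 0, 0, 0, 0], [0.1933, -0.1187, 0, 0, 0, 0], [0.24, -0.148, 0, 0, 0, 0], [0.2867, -0.176, 0, 0, 0, 0], [0.3333, -0.2053, 0, 0, 0, 0]]]'

```text
time_s: 18.87
position: [0.5079, 0.278, 0.143]
tcp_rot: [[0.132, 0.991, -0.005], [0.991, -0.132, -0.001], [-0.002, -0.005, -1.0]]
force: [0.7, -0.0, -0.2]
opening: 0.617
grasp_force: 30.0
```

To row units: 0.09 m / 0.75 = 0.12, 0.08 m / 0.75 = 0.1067.

Request:
play_rows --motion '[[[0.04, -0.024, 0, 0, 0, 0], [0.056, -0.0347, 0.0133, 0, 0, 0], [0.056, -0.0347, 0.04, 0, 0, 0], [0.056, -0.0347, 0.08, 0, 0, 0], [0.056, -0.0347, 0.1067, 0, 0, 0], [0.056, -0.0347, 0.12, 0, 0, 0], [0.056, -0.0347, 0.12, 0, 0, 0], [0.056, -0.0347, 0.12, 0, 0, 0]]]'

```text
time_s: 19.53
position: [0.4902, 0.321, 0.054]
tcp_rot: [[0.132, 0.991, -0.003], [0.991, -0.132, -0.001], [-0.001, -0.003, -1.0]]
force: [-0.2, 0.3, -1.5]
opening: 0.619
grasp_force: 30.0
```

Run:
```python
from h import *
move((.493,.321,.0234),-7.7)
```

```text
shift tool [0.0004 0.0029 0.0306] turn about tool z 0.09
```

To row units: 0.032 m / 0.75 = 0.0427, 0.031 m / 0.75 = 0.0413.

Request:
play_rows --motion '[[[0, 0, 0.0133, 0, 0, 0], [0, 0, 0.0267, 0, 0, 0], [0, 0, 0.036, 0, 0, 0], [0, 0, 0.0387, 0, 0, 0], [0, 0, 0.0413, 0, 0, 0], [0, 0, 0.0427, 0, 0, 0], [0, 0, 0.0427, 0, 0, 0], [0, 0, 0.0427, 0, 0, 0]]]'

```text
time_s: 20.2
position: [0.4913, 0.3217, 0.0236]
tcp_rot: [[0.132, 0.991, 0.001], [0.991, -0.132, 0.0], [0.001, 0.001, -1.0]]
force: [0.6, 1.0, -1.6]
opening: 0.613
grasp_force: 30.0
```

To row units: 0.0015 m / 0.75 = 0.002, 0.0007 m / 0.75 = 0.0009.

Request:
play_rows --motion '[[[0, 0, 0.0009, 0, 0, 0], [0, 0, 0.002, 0, 0, 0], [0, 0, 0.002, 0, 0, 0], [0, 0, 0.002, 0, 0, 0]]]'

```text
time_s: 20.53
position: [0.4913, 0.3217, 0.0233]
tcp_rot: [[0.132, 0.991, 0.001], [0.991, -0.132, 0.0], [0.001, 0.001, -1.0]]
force: [-1.8, -0.1, 8.5]
opening: 0.616
grasp_force: 30.0
```

To row units: -0.09 m / 0.75 = -0.12, -0.05 m / 0.75 = -0.0667.

Request:
play_rows --motion '[[[0, 0, 0, 0, 0, 0], [0, 0, 0, 0, 0, 0], [0, 0, 0, 0, 0, 0], [0, 0, 0, 0, 0, 0], [0, 0, 0, 0, 0, 0], [0, 0, -0.0267, 0, 0, 0], [0, 0, -0.0667, 0, 0, 0], [0, 0, -0.12, 0, 0, 0]]]' --fingers 0.087

```text
time_s: 21.2
position: [0.4889, 0.3205, 0.1098]
tcp_rot: [[0.132, 0.991, -0.007], [0.991, -0.132, -0.003], [-0.004, -0.006, -1.0]]
force: [0.4, 0.2, -0.0]
opening: 0.99
grasp_force: 0.0
```

To row units: -0.05 m / 0.75 = -0.0667, -0.03 m / 0.75 = -0.04.

Request:
play_rows --motion '[[[0, 0, -0.04, 0, 0, 0], [0, 0, -0.0667, 0, 0, 0], [0, 0, -0.0667, 0, 0, 0]]]'

```text
time_s: 21.45
position: [0.4938, 0.3229, 0.1666]
tcp_rot: [[0.132, 0.991, 0.009], [0.991, -0.132, 0.004], [0.005, 0.009, -1.0]]
force: [1.1, 0.4, 0.5]
opening: 1.0
grasp_force: 0.0
```

Run:
```python
from h import *
move((.4275,-.0883,.13),5.5)
c=imaging.capture("scene");cv2.imwrite("pics/s2.png",c["frame"][:,:,::-1])
c=imaging.capture("top")
print("white.014",hsv_rects(c,(0,0,170),(179,40,255),.014,(240,180,400,270)))
print("red",hsv_rects(c,(0,150,80),(5,255,255),.018,(130,150,240,250),20))
```

```text
shift tool [-0.4165 -0.0118  0.0344] turn about tool z -13.08
white.014 [([427.4, -88.7, 52.0, 97.9, 5.5], [326, 217, 43, 26, 414]), ([400.4, 43.0, 34.4, 64.4, 66.0], [281, 227, 24, 30, 171])]
red [([491.5, 320.6, 38.3, 68.2, -8.1], [164, 197, 30, 18, 420])]
```

View pics/s2.png

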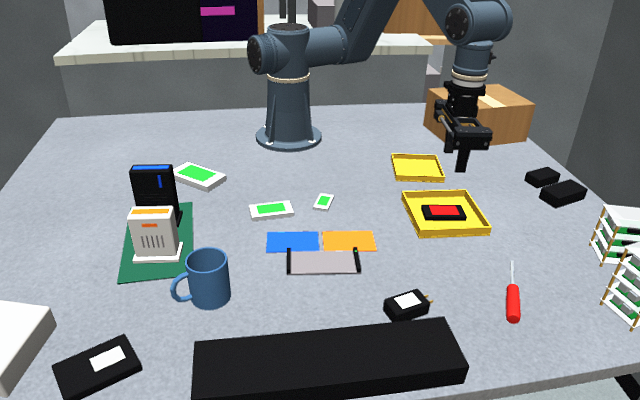

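The failed drive lies flat in the tray at (442,212), devices stand on the mat, and the cradle at (323,262) is empty. Next, the new drive.

To row units: -0.416 m / 0.75 = -0.5547, 0.02 m / 0.75 = 0.0267, -13 degrees / 180 = -0.0722.

Request:
play_rows --motion '[[[-0.5547, -0.016, 0.0267, 0, 0, -0.0722], [-0.5547, -0.016, 0.0267, 0, 0, -0.0722], [-0.5547, -0.016, 0.0267, 0, 0, -0.0722], [-0.5547, -0.016, 0.0267, 0, 0, -0.0722], [-0.5547, -0.016, 0.0267, 0, 0, -0.0722], [-0.5547, -0.016, 0.0267, 0, 0, -0.0722], [-0.5547, -0.016, 0.0267, 0, 0, -0.0722], [-0.5547, -0.016, 0.0267, 0, 0, -0.0722]]]'

```text
time_s: 22.22
position: [0.4357, -0.0072, 0.1442]
tcp_rot: [[-0.095, 0.995, -0.004], [0.996, 0.095, 0.001], [0.001, -0.004, -1.0]]
force: [1.0, 0.4, 0.1]
opening: 0.997
grasp_force: 0.0
```

Run:
```python
from h import *
move((.4275,-.0885,.07),5.5)
```

```text
shift tool [-0.0803 -0.0156  0.0742] turn about tool z -0.07
```

To row units: -0.08 m / 0.75 = -0.1067, 0.075 m / 0.75 = 0.1.

Request:
play_rows --motion '[[[-0.0533, -0.0107, 0, 0, 0, 0], [-0.1067, -0.0207, 0, 0, 0, 0], [-0.1067, -0.0207, 0.0267, 0, 0, 0], [-0.1067, -0.0207, 0.0667, 0, 0, 0], [-0.1067, -0.0207, 0.1, 0, 0, 0], [-0.1067, -0.0207, 0.1, 0, 0, 0], [-0.1067, -0.0207, 0.1, 0, 0, 0]]]'

```text
time_s: 22.8
position: [0.4279, -0.0862, 0.069]
tcp_rot: [[-0.094, 0.996, -0.006], [0.996, 0.094, 0.003], [0.004, -0.006, -1.0]]
force: [0.3, -0.1, 1.1]
opening: 1.0
grasp_force: 0.0
```

Run:
```python
from h import *
move((.4275,-.0885,.022),5.5)
```

```text
shift tool [-0.0025 -0.0003  0.047 ] turn about tool z -0.11
```

To row units: 0.046 m / 0.75 = 0.0613, 0.043 m / 0.75 = 0.0573.

Request:
play_rows --motion '[[[-0.002, 0, 0.0267, 0, 0, 0], [-0.002, 0, 0.0467, 0, 0, 0], [-0.002, 0, 0.0573, 0, 0, 0], [-0.002, 0, 0.0613, 0, 0, 0], [-0.002, 0, 0.0613, 0, 0, 0], [-0.002, 0, 0.0613, 0, 0, 0]]]'

```text
time_s: 23.3
position: [0.4303, -0.0884, 0.0255]
tcp_rot: [[-0.095, 0.995, 0.001], [0.995, 0.095, -0.0], [-0.0, 0.001, -1.0]]
force: [-0.7, 0.8, 0.1]
opening: 0.999
grasp_force: 0.0
```

Request:
play_rows --motion '[[[0, 0, 0, 0, 0, 0], [0, 0, 0, 0, 0, 0], [0, 0, 0, 0, 0, 0], [0, 0, 0, 0, 0, 0], [0, 0, 0, 0, 0, 0], [0, 0, 0, 0, 0, 0], [0, 0, 0, 0, 0, 0], [0, 0, 0, 0, 0, 0]]]' --fingers 0.04

```text
time_s: 23.97
position: [0.4298, -0.0884, 0.0249]
tcp_rot: [[-0.094, 0.996, -0.0], [0.996, 0.094, 0.0], [0.0, -0.0, -1.0]]
force: [-0.9, 0.9, 2.6]
opening: 0.613
grasp_force: 30.0
```

To row units: -0.09 m / 0.75 = -0.12, -0.08 m / 0.75 = -0.1067.

Request:
play_rows --motion '[[[0, 0, -0.0133, 0, 0, 0], [0, 0, -0.04, 0, 0, 0], [0, 0, -0.08, 0, 0, 0], [0, 0, -0.1067, 0, 0, 0], [0, 0, -0.12, 0, 0, 0], [0, 0, -0.12, 0, 0, 0]]]'

```text
time_s: 24.47
position: [0.4312, -0.0889, 0.1167]
tcp_rot: [[-0.094, 0.996, 0.004], [0.996, 0.094, -0.002], [-0.002, 0.004, -1.0]]
force: [0.3, 0.3, -0.9]
opening: 0.613
grasp_force: 30.0
```

Run:
```python
from h import *
s=bot.read_state();print(s["force"],s["opening"])
move((.6304,.0029,.10),-5.9)
```

```text
[ 0.28815124  0.33183233 -0.9060655 ] 0.612882730582609
shift tool [0.0726 0.2069 0.0173] turn about tool z 11.32
```

To row units: 0.207 m / 0.75 = 0.276, 0.0726 m / 0.75 = 0.0968, 11.3 degrees / 180 = 0.0628.

Request:
play_rows --motion '[[[0.004, 0.0133, 0, 0, 0, 0.0056], [0.0173, 0.0507, 0, 0, 0, 0.0167], [0.0347, 0.0973, 0, 0, 0, 0.0278], [0.052, 0.144, 0, 0, 0, 0.0389], [0.0693, 0.1933, 0, 0, 0, 0.05], [0.0853, 0.24, 0, 0, 0, 0.0583], [0.0947, 0.2693, 0, 0, 0, 0.0628], [0.0968, 0.276, 0, 0, 0, 0.0628]]]'

```text
time_s: 25.13
position: [0.6332, 0.0051, 0.1134]
tcp_rot: [[0.101, 0.995, 0.004], [0.995, -0.101, 0.0], [0.0, 0.004, -1.0]]
force: [-0.0, -0.1, -1.0]
opening: 0.613
grasp_force: 30.0
```

To row units: 0.055 m / 0.75 = 0.0733, 0.05 m / 0.75 = 0.0667.

Request:
play_rows --motion '[[[0, 0, 0, 0, 0, 0], [0, 0, 0.02, 0, 0, 0], [0, 0, 0.0467, 0, 0, 0], [0, 0, 0.0667, 0, 0, 0], [0, 0, 0.0733, 0, 0, 0], [0, 0, 0.0733, 0, 0, 0], [0, 0, 0.0733, 0, 0, 0]]]'

```text
time_s: 25.72
position: [0.6281, 0.0029, 0.0595]
tcp_rot: [[0.103, 0.995, -0.002], [0.995, -0.103, 0.0], [0.0, -0.002, -1.0]]
force: [-0.2, 0.3, -1.1]
opening: 0.613
grasp_force: 30.0
```

Run:
```python
from h import *
move((.6304,.0029,.0309),-5.9)
```

```text
shift tool [0.0003 0.0024 0.0286] turn about tool z -0.03
```

To row units: 0.0305 m / 0.75 = 0.0407, 0.03 m / 0.75 = 0.04.

Request:
play_rows --motion '[[[0, 0.0013, 0.0133, 0, 0, 0], [0, 0.0013, 0.0267, 0, 0, 0], [0, 0.0013, 0.0333, 0, 0, 0], [0, 0.0013, 0.0373, 0, 0, 0], [0, 0.0013, 0.04, 0, 0, 0], [0, 0.0013, 0.0407, 0, 0, 0], [0, 0.0013, 0.0407, 0, 0, 0], [0, 0.0013, 0.0407, 0, 0, 0]]]'

```text
time_s: 26.38
position: [0.6295, 0.0034, 0.0309]
tcp_rot: [[0.102, 0.995, -0.001], [0.995, -0.102, -0.0], [-0.0, -0.001, -1.0]]
force: [-4.6, -0.2, 9.7]
opening: 0.612
grasp_force: 30.0
```

Contact. Release, rise straight up, then look.

To row units: -0.09 m / 0.75 = -0.12, -0.05 m / 0.75 = -0.0667.

Request:
play_rows --motion '[[[0, 0, 0, 0, 0, 0], [0, 0, 0, 0, 0, 0], [0, 0, 0, 0, 0, 0], [0, 0, 0, 0, 0, 0], [0, 0, 0, 0, 0, 0], [0, 0, -0.0267, 0, 0, 0], [0, 0, -0.0667, 0, 0, 0], [0, 0, -0.12, 0, 0, 0]]]' --fingers 0.087

```text
time_s: 27.05
position: [0.6279, 0.0035, 0.1171]
tcp_rot: [[0.103, 0.995, -0.007], [0.995, -0.103, 0.001], [0.0, -0.007, -1.0]]
force: [1.1, 0.2, 0.4]
opening: 0.994
grasp_force: 0.0
```

To row units: -0.1 m / 0.75 = -0.1333, -0.08 m / 0.75 = -0.1067.

Request:
play_rows --motion '[[[0, 0, -0.0533, 0, 0, 0], [0, 0, -0.1067, 0, 0, 0], [0, 0, -0.1333, 0, 0, 0], [0, 0, -0.1333, 0, 0, 0]]]'

```text
time_s: 27.38
position: [0.6338, 0.0028, 0.2256]
tcp_rot: [[0.102, 0.995, 0.012], [0.995, -0.102, -0.002], [-0.001, 0.012, -1.0]]
force: [1.0, -0.3, -0.4]
opening: 1.0
grasp_force: 0.0
```

Run:
```python
from h import *
move((.4358,-.3467,.22),-5)
c=imaging.capture("scene")
B=(270,230,380,290)
print("green",hsv_rects(c,(50,180,100),(70,255,255),.020,B))
c=imaging.capture("top")
print("blue.003",hsv_rects(c,(100,130,60),(125,255,255),.003,(240,120,400,230)))
print("router stripe",hsv_rects(c,(100,130,60),(125,255,255),.144,(410,120,520,270)))
```

```text
shift tool [-0.3679 -0.1612  0.0039] turn about tool z -0.88
green [([627.0, 8.2, 33.4, 62.4, -5.8], [307, 250, 32, 11, 128])]
blue.003 [([700.6, -219.7, 13.5, 23.1, -0.7], [390, 120, 10, 6, 41]), ([547.9, -60.9, 74.0, 93.0, -6.1], [315, 166, 39, 32, 1033])]
router stripe [([435.3, -347.1, 16.1, 79.7, -4.3], [451, 211, 37, 9, 265])]
```

To row units: -0.368 m / 0.75 = -0.4907, -0.161 m / 0.75 = -0.2147, -0.9 degrees / 180 = -0.005.

Request:
play_rows --motion '[[[-0.4907, -0.2147, 0, 0, 0, -0.005], [-0.4907, -0.2147, 0, 0, 0, -0.005], [-0.4907, -0.2147, 0, 0, 0, -0.005], [-0.4907, -0.2147, 0, 0, 0, -0.005], [-0.4907, -0.2147, 0, 0, 0, -0.005], [-0.4907, -0.2147, 0, 0, 0, -0.005], [-0.4907, -0.2147, 0, 0, 0, -0.005], [-0.4907, -0.2147, 0, 0, 0, -0.005]]]'

```text
time_s: 28.15
position: [0.4635, -0.2872, 0.2168]
tcp_rot: [[0.087, 0.996, -0.004], [0.996, -0.087, 0.004], [0.003, -0.004, -1.0]]
force: [1.0, -1.2, 0.6]
opening: 0.998
grasp_force: 0.0
```

Run:
```python
from h import *
c=imaging.capture("top")
B=(270,120,345,180)
print("green",hsv_rects(c,(50,180,100),(70,255,255),.020,B))
print("white",hsv_rects(c,(0,0,175),(179,40,255),.020,B))
cv2.imwrite("pics/t4.png",cv2.resize(c["frame"][110:210,230:360],None,fx=5,fy=5,interpolation=cv2.INTER_CUBIC)[:,:,::-1])
move((.436,-.347,.17),-5)
```

```text
green []
white [([649.0, 43.0, 20.9, 39.3, 42.4], [288, 138, 13, 12, 74])]
shift tool [-0.0541 -0.0195  0.0472] turn about tool z -0.24
```

View pics/t4.png

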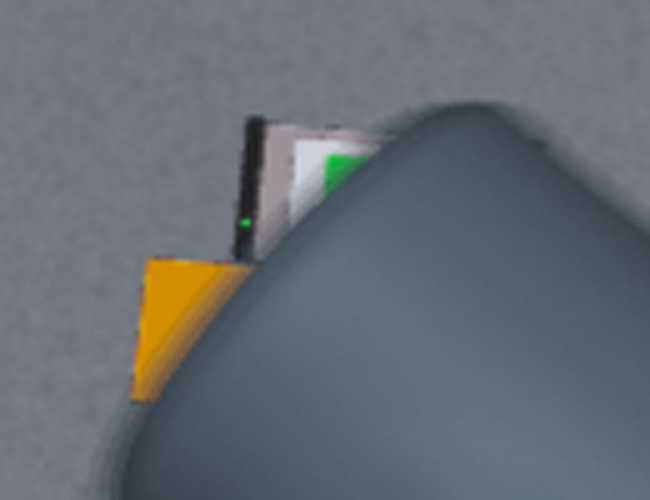

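The arm covers the right half; the drive's left edge sits ~14 mm from the cradle wall (nominal 16), so it is centred. On to the router.

Request:
play_rows --motion '[[[-0.04, -0.0147, 0, 0, 0, 0], [-0.072, -0.026, 0, 0, 0, 0], [-0.072, -0.026, 0.0267, 0, 0, 0], [-0.072, -0.026, 0.0627, 0, 0, 0], [-0.072, -0.026, 0.0627, 0, 0, 0], [-0.072, -0.026, 0.0627, 0, 0, 0]]]'

```text
time_s: 28.7
position: [0.4403, -0.337, 0.1695]
tcp_rot: [[0.087, 0.996, -0.005], [0.996, -0.087, 0.006], [0.006, -0.006, -1.0]]
force: [-0.4, -0.4, 0.2]
opening: 0.997
grasp_force: 0.0
```

Run:
```python
from h import *
c=imaging.capture("scene")
B=(270,230,380,290)
print("green",hsv_rects(c,(50,180,100),(70,255,255),.020,B))
print("white",hsv_rects(c,(0,0,185),(179,40,255),.020,B))
move((.436,-.347,.1208),-5)
```

```text
green [([627.0, 8.2, 33.4, 62.4, -5.8], [307, 250, 32, 11, 126])]
white [([606.4, -11.6, 142.8, 179.4, -7.0], [270, 230, 86, 43, 1011]), ([634.6, 18.2, 193.4, 237.4, -7.4], [270, 230, 110, 60, 2513])]
shift tool [-0.0096 -0.0044  0.0502] turn about tool z 0.03
```

To row units: 0.05 m / 0.75 = 0.0667, 0.02 m / 0.75 = 0.0267.

Request:
play_rows --motion '[[[-0.012, -0.004, 0, 0, 0, 0], [-0.012, -0.004, 0.0267, 0, 0, 0], [-0.012, -0.004, 0.06, 0, 0, 0], [-0.012, -0.004, 0.0667, 0, 0, 0], [-0.012, -0.004, 0.0667, 0, 0, 0], [-0.012, -0.004, 0.0667, 0, 0, 0]]]'

```text
time_s: 29.25
position: [0.4385, -0.3482, 0.1232]
tcp_rot: [[0.087, 0.996, 0.001], [0.996, -0.087, -0.001], [-0.001, 0.001, -1.0]]
force: [0.4, -0.2, 0.4]
opening: 1.003
grasp_force: 0.0
```

Request:
play_rows --motion '[[[0, 0, 0, 0, 0, 0], [0, 0, 0, 0, 0, 0], [0, 0, 0, 0, 0, 0], [0, 0, 0, 0, 0, 0], [0, 0, 0, 0, 0, 0], [0, 0, 0, 0, 0, 0], [0, 0, 0, 0, 0, 0], [0, 0, 0, 0, 0, 0]]]' --fingers 0.02

```text
time_s: 29.92
position: [0.4381, -0.3476, 0.1223]
tcp_rot: [[0.087, 0.996, -0.0], [0.996, -0.087, 0.0], [0.0, -0.0, -1.0]]
force: [0.4, -0.0, 0.3]
opening: 0.48
grasp_force: 0.0
```

Request:
play_rows --motion '[[[0, 0, 0, 0, 0, 0], [0, 0, 0, 0, 0, 0], [0, 0, 0, 0, 0, 0], [0, 0, 0, 0, 0, 0]]]'

```text
time_s: 30.25
position: [0.4377, -0.3474, 0.1221]
tcp_rot: [[0.087, 0.996, -0.001], [0.996, -0.087, 0.001], [0.001, -0.001, -1.0]]
force: [-1.5, 0.3, -0.3]
opening: 0.412
grasp_force: 29.9
```

To row units: -0.135 m / 0.75 = -0.18, -0.12 m / 0.75 = -0.16.

Request:
play_rows --motion '[[[0, 0, -0.0133, 0, 0, 0], [0, 0, -0.04, 0, 0, 0], [0, 0, -0.08, 0, 0, 0], [0, 0, -0.12, 0, 0, 0], [0, 0, -0.16, 0, 0, 0], [0, 0, -0.18, 0, 0, 0], [0, 0, -0.18, 0, 0, 0]]]'

```text
time_s: 30.83
position: [0.4399, -0.3493, 0.2617]
tcp_rot: [[0.087, 0.996, 0.006], [0.996, -0.087, -0.007], [-0.006, 0.007, -1.0]]
force: [0.7, -1.1, -4.8]
opening: 0.409
grasp_force: 29.9
```

Run:
```python
from h import *
move((.5491,-.0508,.255),-5.9)
```

```text
shift tool [0.3069 0.0828 0.0054] turn about tool z 0.92
```

To row units: 0.275 m / 0.75 = 0.3667, 0.24 m / 0.75 = 0.32, 0.9 degrees / 180 = 0.005.

Request:
play_rows --motion '[[[0.0133, 0.004, 0, 0, 0, 0], [0.0533, 0.0147, 0, 0, 0, 0.0017], [0.1067, 0.0293, 0, 0, 0, 0.0033], [0.16, 0.044, 0, 0, 0, 0.005], [0.2133, 0.0587, 0, 0, 0, 0.005], [0.2667, 0.0733, 0, 0, 0, 0.005], [0.32, 0.0867, 0, 0, 0, 0.005], [0.3667, 0.0987, 0, 0, 0, 0.005]]]'

```text
time_s: 31.5
position: [0.5342, -0.076, 0.2548]
tcp_rot: [[0.102, 0.995, -0.005], [0.995, -0.102, 0.003], [0.003, -0.005, -1.0]]
force: [0.3, -0.7, -4.0]
opening: 0.407
grasp_force: 30.0
```

To row units: 0.11 m / 0.75 = 0.1467, 0.1 m / 0.75 = 0.1333.

Request:
play_rows --motion '[[[0.0333, 0.0093, 0, 0, 0, 0], [0.0427, 0.012, 0.0133, 0, 0, 0], [0.0427, 0.012, 0.0533, 0, 0, 0], [0.0427, 0.012, 0.1, 0, 0, 0], [0.0427, 0.012, 0.1333, 0, 0, 0], [0.0427, 0.012, 0.1467, 0, 0, 0], [0.0427, 0.012, 0.1467, 0, 0, 0], [0.0427, 0.012, 0.1467, 0, 0, 0]]]'

```text
time_s: 32.17
position: [0.5474, -0.0491, 0.1465]
tcp_rot: [[0.103, 0.995, -0.002], [0.995, -0.103, 0.001], [0.0, -0.002, -1.0]]
force: [0.8, -0.3, -3.4]
opening: 0.41
grasp_force: 30.0
```

Run:
```python
from h import *
move((.5491,-.0508,.1211),-5.9)
```

```text
shift tool [-0.0015  0.0019  0.0254] turn about tool z -0.01
```

To row units: 0.026 m / 0.75 = 0.0347, -0.001 m / 0.75 = -0.0013.

Request:
play_rows --motion '[[[-0.0013, 0.0013, 0.0107, 0, 0, 0], [-0.0013, 0.0013, 0.0213, 0, 0, 0], [-0.0013, 0.0013, 0.028, 0, 0, 0], [-0.0013, 0.0013, 0.0313, 0, 0, 0], [-0.0013, 0.0013, 0.0333, 0, 0, 0], [-0.0013, 0.0013, 0.0347, 0, 0, 0], [-0.0013, 0.0013, 0.0347, 0, 0, 0], [-0.0013, 0.0013, 0.0347, 0, 0, 0]]]'

```text
time_s: 32.83
position: [0.549, -0.0503, 0.1215]
tcp_rot: [[0.103, 0.995, 0.0], [0.995, -0.103, -0.0], [-0.0, 0.0, -1.0]]
force: [-0.2, 0.2, -3.5]
opening: 0.41
grasp_force: 30.0
```

To row units: 0.0015 m / 0.75 = 0.002, 0.0007 m / 0.75 = 0.0009.

Request:
play_rows --motion '[[[0, 0, 0.0009, 0, 0, 0], [0, 0, 0.002, 0, 0, 0], [0, 0, 0.002, 0, 0, 0], [0, 0, 0.002, 0, 0, 0]]]'

```text
time_s: 33.17
position: [0.5491, -0.0505, 0.1209]
tcp_rot: [[0.103, 0.995, 0.001], [0.995, -0.103, -0.001], [-0.0, 0.001, -1.0]]
force: [-3.0, -0.9, 6.1]
opening: 0.414
grasp_force: 30.0
```

To row units: -0.09 m / 0.75 = -0.12, -0.05 m / 0.75 = -0.0667.

Request:
play_rows --motion '[[[0, 0, 0, 0, 0, 0], [0, 0, 0, 0, 0, 0], [0, 0, 0, 0, 0, 0], [0, 0, 0, 0, 0, 0], [0, 0, 0, 0, 0, 0], [0, 0, -0.0267, 0, 0, 0], [0, 0, -0.0667, 0, 0, 0], [0, 0, -0.12, 0, 0, 0]]]' --fingers 0.087

```text
time_s: 33.83
position: [0.5469, -0.0498, 0.2081]
tcp_rot: [[0.103, 0.995, -0.007], [0.995, -0.103, 0.002], [0.001, -0.007, -1.0]]
force: [1.0, -0.2, 0.2]
opening: 0.932
grasp_force: 0.0
```

To row units: -0.02 m / 0.75 = -0.0267.

Request:
play_rows --motion '[[[0, 0, -0.0267, 0, 0, 0], [0, 0, -0.0267, 0, 0, 0], [0, 0, -0.0267, 0, 0, 0]]]'

```text
time_s: 34.08
position: [0.5495, -0.0504, 0.231]
tcp_rot: [[0.102, 0.995, 0.003], [0.995, -0.102, -0.001], [-0.001, 0.003, -1.0]]
force: [-0.1, -0.0, -1.0]
opening: 0.994
grasp_force: 0.0
```

Run:
```python
from h import *
move((.564,-.336,.2),-5)
c=imaging.capture("top")
print(hsv_rects(c,(10,150,100),(22,255,255),.112,(400,100,500,270),20))
```

```text
shift tool [-0.2826  0.0436  0.0313] turn about tool z -0.88
[([563.0, -335.6, 16.3, 71.9, -4.8], [440, 158, 32, 9, 217])]
```

To row units: -0.282 m / 0.75 = -0.376, -0.275 m / 0.75 = -0.3667, -0.9 degrees / 180 = -0.005.

Request:
play_rows --motion '[[[-0.0533, 0.008, 0, 0, 0, -0.005], [-0.1067, 0.016, 0, 0, 0, -0.005], [-0.16, 0.024, 0, 0, 0, -0.005], [-0.2133, 0.0333, 0, 0, 0, -0.005], [-0.2667, 0.0413, 0, 0, 0, -0.005], [-0.32, 0.0493, 0, 0, 0, -0.005], [-0.3667, 0.0573, 0.0267, 0, 0, -0.005], [-0.376, 0.058, 0.0667, 0, 0, -0.005]]]'

```text
time_s: 34.8
position: [0.5647, -0.3434, 0.1801]
tcp_rot: [[0.091, 0.996, 0.006], [0.996, -0.091, -0.008], [-0.007, 0.007, -1.0]]
force: [1.9, 0.2, -0.0]
opening: 1.0
grasp_force: 0.0
```

To row units: 0.03 m / 0.75 = 0.04, 0.02 m / 0.75 = 0.0267.

Request:
play_rows --motion '[[[0, 0, 0.0267, 0, 0, 0], [0, 0, 0.04, 0, 0, 0], [0, 0, 0.04, 0, 0, 0], [0, 0, 0.04, 0, 0, 0]]]'

```text
time_s: 35.13
position: [0.5626, -0.3342, 0.1483]
tcp_rot: [[0.086, 0.996, -0.002], [0.996, -0.086, 0.002], [0.002, -0.003, -1.0]]
force: [0.1, -0.4, 0.6]
opening: 1.002
grasp_force: 0.0
```

Run:
```python
from h import *
move((.564,-.336,.0895),-5)
c=imaging.capture("top")
print("green",hsv_rects(c,(50,180,100),(70,255,255),.020,(270,120,345,180)))
print("router stripe",hsv_rects(c,(100,130,60),(125,255,255),.143,(290,120,370,230)))
cv2.imwrite("pics/t5.png",c["frame"][:,:,::-1])
```

```text
shift tool [-0.0018  0.0017  0.0588] turn about tool z 0.04
green [([629.8, 11.8, 36.1, 47.3, -5.6], [294, 141, 21, 15, 235])]
router stripe []
```

View pics/t5.png

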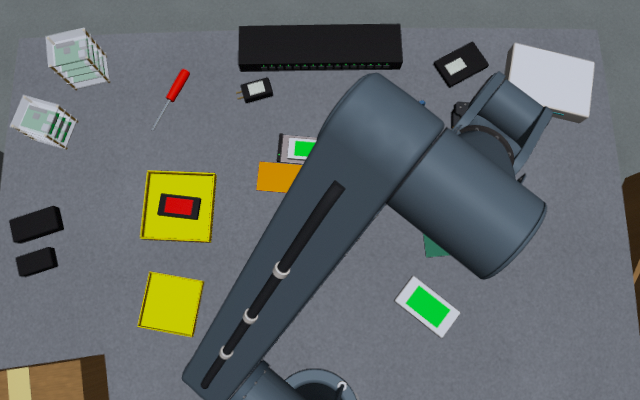

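The new drive shows in the cradle at (301,149), its partial label consistent with a centre at about y = 4 mm. Grasping the media box.

To row units: 0.058 m / 0.75 = 0.0773, 0.045 m / 0.75 = 0.06.

Request:
play_rows --motion '[[[-0.0013, 0.0013, 0.0267, 0, 0, 0], [-0.0013, 0.0013, 0.06, 0, 0, 0], [-0.0013, 0.0013, 0.0773, 0, 0, 0], [-0.0013, 0.0013, 0.0773, 0, 0, 0], [-0.0013, 0.0013, 0.0773, 0, 0, 0]]]'

```text
time_s: 35.6
position: [0.5644, -0.336, 0.0922]
tcp_rot: [[0.086, 0.996, -0.0], [0.996, -0.086, 0.0], [0.0, -0.0, -1.0]]
force: [0.2, -0.1, 0.4]
opening: 0.997
grasp_force: 0.0
```

Request:
play_rows --motion '[[[0, 0, 0, 0, 0, 0], [0, 0, 0, 0, 0, 0], [0, 0, 0, 0, 0, 0], [0, 0, 0, 0, 0, 0], [0, 0, 0, 0, 0, 0], [0, 0, 0, 0, 0, 0], [0, 0, 0, 0, 0, 0], [0, 0, 0, 0, 0, 0]]]' --fingers 0.03

```text
time_s: 36.27
position: [0.564, -0.3364, 0.0918]
tcp_rot: [[0.087, 0.996, -0.0], [0.996, -0.087, 0.0], [0.0, -0.0, -1.0]]
force: [-0.3, -0.4, 0.4]
opening: 0.504
grasp_force: 29.9
```

Request:
play_rows --motion '[[[0, 0, 0, 0, 0, 0], [0, 0, 0, 0, 0, 0]]]'

```text
time_s: 36.43
position: [0.564, -0.3363, 0.0918]
tcp_rot: [[0.087, 0.996, -0.0], [0.996, -0.087, 0.0], [0.0, -0.0, -1.0]]
force: [-1.4, -0.4, 0.3]
opening: 0.503
grasp_force: 29.9
```

To row units: -0.18 m / 0.75 = -0.24, -0.17 m / 0.75 = -0.2267.

Request:
play_rows --motion '[[[0, 0, -0.0133, 0, 0, 0], [0, 0, -0.0467, 0, 0, 0], [0, 0, -0.0933, 0, 0, 0], [0, 0, -0.14, 0, 0, 0], [0, 0, -0.1867, 0, 0, 0], [0, 0, -0.2267, 0, 0, 0], [0, 0, -0.24, 0, 0, 0], [0, 0, -0.24, 0, 0, 0]]]'

```text
time_s: 37.1
position: [0.5653, -0.3373, 0.2754]
tcp_rot: [[0.087, 0.996, 0.005], [0.996, -0.087, -0.005], [-0.004, 0.006, -1.0]]
force: [0.0, 0.3, -2.7]
opening: 0.503
grasp_force: 29.9
```

Run:
```python
from h import *
move((.5618,.0725,.27),-5.9)
s=bot.read_state();print(s["position"],s["force"])
```

```text
shift tool [ 0.408  -0.0391  0.0035] turn about tool z 0.92
[ 0.56534398 -0.33730215  0.27536119] [ 0.04471343  0.32060845 -2.69169054]
```

To row units: 0.25 m / 0.75 = 0.3333, -0.004 m / 0.75 = -0.0053, 0.9 degrees / 180 = 0.005.

Request:
play_rows --motion '[[[0.0133, -0.0013, 0, 0, 0, 0], [0.0533, -0.0053, 0, 0, 0, 0.0028], [0.1, -0.0093, 0, 0, 0, 0.005], [0.1467, -0.0147, 0, 0, 0, 0.005], [0.1933, -0.0187, 0, 0, 0, 0.005], [0.24, -0.0227, 0, 0, 0, 0.005], [0.2867, -0.028, 0, 0, 0, 0.005], [0.3333, -0.032, 0, 0, 0, 0.005]]]'

```text
time_s: 37.77
position: [0.5591, -0.0821, 0.2682]
tcp_rot: [[0.103, 0.995, -0.008], [0.995, -0.103, 0.003], [0.002, -0.008, -1.0]]
force: [0.7, 0.8, -3.2]
opening: 0.502
grasp_force: 29.9
```

To row units: 0.158 m / 0.75 = 0.2107, -0.003 m / 0.75 = -0.004.

Request:
play_rows --motion '[[[0.0467, -0.004, 0, 0, 0, 0], [0.0933, -0.008, 0, 0, 0, 0], [0.14, -0.012, 0, 0, 0, 0], [0.1867, -0.016, 0, 0, 0, 0], [0.2067, -0.0187, 0, 0, 0, 0], [0.2107, -0.0193, 0, 0, 0, 0], [0.2107, -0.0193, 0, 0, 0, 0], [0.2107, -0.0193, 0, 0, 0, 0]]]'

```text
time_s: 38.43
position: [0.5624, 0.0732, 0.2699]
tcp_rot: [[0.102, 0.995, -0.004], [0.995, -0.102, -0.0], [-0.001, -0.004, -1.0]]
force: [0.1, 0.3, -3.7]
opening: 0.499
grasp_force: 29.9
```

Run:
```python
from h import *
move((.5618,.0725,.0908),-5.9)
```

```text
shift tool [-0.0006  0.0002  0.1791] turn about tool z 0.04
```

To row units: 0.155 m / 0.75 = 0.2067, 0.04 m / 0.75 = 0.0533.

Request:
play_rows --motion '[[[0, 0, 0.0133, 0, 0, 0], [0, 0, 0.0533, 0, 0, 0], [0, 0, 0.1, 0, 0, 0], [0, 0, 0.1467, 0, 0, 0], [0, 0, 0.1867, 0, 0, 0], [0, 0, 0.2067, 0, 0, 0], [0, 0, 0.2067, 0, 0, 0], [0, 0, 0.2067, 0, 0, 0]]]'

```text
time_s: 39.1
position: [0.5631, 0.0722, 0.1154]
tcp_rot: [[0.105, 0.995, -0.003], [0.995, -0.105, 0.0], [-0.0, -0.003, -1.0]]
force: [0.2, 0.4, -2.8]
opening: 0.503
grasp_force: 29.9
```

Run:
```python
from h import *
move((.5618,.0725,.0908),-5.9)
```

```text
shift tool [ 0.0001 -0.0012  0.0247] turn about tool z -0.1
```

To row units: 0.026 m / 0.75 = 0.0347, 0.025 m / 0.75 = 0.0333.

Request:
play_rows --motion '[[[0, -0.0027, 0.0107, 0, 0, 0], [0, -0.0027, 0.0213, 0, 0, 0], [0, -0.0027, 0.028, 0, 0, 0], [0, -0.0027, 0.0313, 0, 0, 0], [0, -0.0027, 0.0333, 0, 0, 0], [0, -0.0027, 0.0347, 0, 0, 0], [0, -0.0027, 0.0347, 0, 0, 0], [0, -0.0027, 0.0347, 0, 0, 0]]]'

```text
time_s: 39.77
position: [0.562, 0.0737, 0.091]
tcp_rot: [[0.102, 0.995, 0.001], [0.995, -0.102, -0.0], [0.0, 0.001, -1.0]]
force: [0.4, 0.4, -2.8]
opening: 0.504
grasp_force: 29.9
```

Touch down, release, rise, and move aside (away from the cradle, towards the robot's left).

To row units: 0.0015 m / 0.75 = 0.002, 0.0007 m / 0.75 = 0.0009.

Request:
play_rows --motion '[[[0, 0, 0.0009, 0, 0, 0], [0, 0, 0.002, 0, 0, 0], [0, 0, 0.002, 0, 0, 0], [0, 0, 0.002, 0, 0, 0]]]'

```text
time_s: 40.1
position: [0.562, 0.0737, 0.0908]
tcp_rot: [[0.102, 0.995, 0.001], [0.995, -0.102, -0.0], [0.0, 0.001, -1.0]]
force: [-3.2, -0.7, 5.8]
opening: 0.506
grasp_force: 30.0
```

To row units: -0.09 m / 0.75 = -0.12, -0.05 m / 0.75 = -0.0667.

Request:
play_rows --motion '[[[0, 0, 0, 0, 0, 0], [0, 0, 0, 0, 0, 0], [0, 0, 0, 0, 0, 0], [0, 0, 0, 0, 0, 0], [0, 0, 0, 0, 0, 0], [0, 0, -0.0267, 0, 0, 0], [0, 0, -0.0667, 0, 0, 0], [0, 0, -0.12, 0, 0, 0]]]' --fingers 0.087

```text
time_s: 40.77
position: [0.5596, 0.0737, 0.1775]
tcp_rot: [[0.103, 0.995, -0.007], [0.995, -0.103, 0.0], [-0.0, -0.007, -1.0]]
force: [0.1, 0.1, -1.8]
opening: 0.973
grasp_force: 0.0
```

To row units: 0.24 m / 0.75 = 0.32, 0.2 m / 0.75 = 0.2667.

Request:
play_rows --motion '[[[0, 0, -0.0533, 0, 0, 0], [0, 0, -0.1067, 0, 0, 0], [0.0533, 0, -0.1067, 0, 0, 0], [0.1067, 0, -0.1067, 0, 0, 0], [0.16, 0, -0.1067, 0, 0, 0], [0.2133, 0, -0.1067, 0, 0, 0], [0.2667, 0, -0.1067, 0, 0, 0], [0.32, 0, -0.1067, 0, 0, 0]]]'

```text
time_s: 41.43
position: [0.5861, 0.3142, 0.2592]
tcp_rot: [[0.103, 0.995, -0.0], [0.995, -0.103, -0.0], [-0.0, -0.0, -1.0]]
force: [1.0, 0.3, -0.5]
opening: 0.998
grasp_force: 0.0
```

To row units: 0.1 m / 0.75 = 0.1333, 0.08 m / 0.75 = 0.1067.

Request:
play_rows --motion '[[[0.0533, -0.0133, 0, 0, 0, 0], [0.1067, -0.0267, 0, 0, 0, 0], [0.1333, -0.04, 0, 0, 0, 0], [0.1333, -0.04, 0, 0, 0, 0], [0.1333, -0.04, 0, 0, 0, 0]]]'

```text
time_s: 41.85
position: [0.5657, 0.4162, 0.2585]
tcp_rot: [[0.1, 0.995, -0.001], [0.995, -0.1, -0.001], [-0.001, -0.001, -1.0]]
force: [1.1, -1.2, 0.4]
opening: 1.001
grasp_force: 0.0
```

Run:
```python
from h import *
c=imaging.capture("top");cv2.imwrite("pics/t6.png",c["frame"][:,:,::-1])
B=(240,120,400,230)
for n,z in(("stripe/pad blue",(.143,.003)),):
  for zz in z: print(n,zz,hsv_rects(c,(100,130,60),(125,255,255),zz,B))
for zz in(.111,.003): print("orange",zz,hsv_rects(c,(10,150,100),(22,255,255),zz,B))
print("green",hsv_rects(c,(50,180,100),(70,255,255),.020,(270,120,345,180)))
print("plate",hsv_rects(c,(0,0,135),(179,40,255),.006,B))
```

```text
stripe/pad blue 0.143 [([548.8, -50.9, 15.9, 80.4, -5.9], [314, 162, 37, 10, 258]), ([515.0, -45.1, 65.0, 100.9, -5.2], [306, 166, 48, 32, 328])]
stripe/pad blue 0.003 [([586.5, -56.9, 18.0, 90.9, -5.9], [314, 162, 37, 10, 258]), ([548.2, -50.4, 73.5, 114.1, -5.2], [306, 166, 48, 32, 328])]
orange 0.111 [([561.9, 73.8, 17.5, 72.1, -5.6], [261, 162, 32, 9, 238]), ([534.6, 65.7, 66.4, 103.6, -5.8], [256, 165, 49, 29, 255])]
orange 0.003 [([591.5, 81.4, 19.2, 79.2, -5.6], [261, 162, 32, 9, 238]), ([561.5, 72.5, 72.9, 113.7, -5.8], [256, 165, 49, 29, 255])]
green [([629.0, 3.8, 36.3, 63.4, -6.0], [294, 141, 27, 16, 361])]
plate [([612.9, 34.5, 98.7, 184.3, -1.0], [258, 138, 75, 39, 783]), ([562.3, 73.6, 57.2, 94.4, -5.3], [260, 167, 40, 23, 173])]
```

View pics/t6.png

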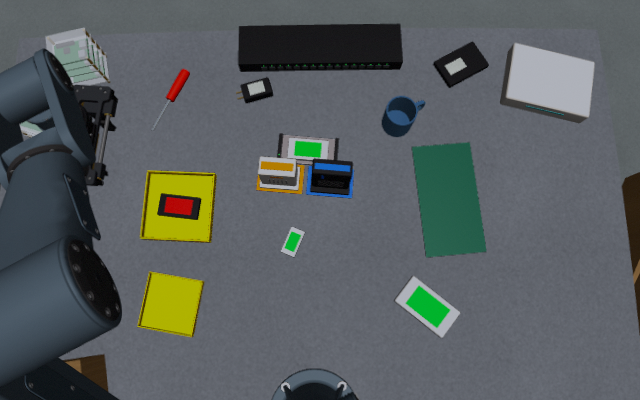

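The router (331,177) and media box (278,173) stand on their pads, the new drive (308,149) lies in the cradle, the failed drive (180,206) in the tray; offsets are under 2 mm, and the mug hasn't moved. Handing in.

```bash
python3 -c "
from rig import bot
print(bot.hand_in())"
```

```text
the job is handed in; nothing more can be done
None
```

The job is handed in at about 42 s of the 134 s allowed: the new drive is in the cradle, the failed drive is in the return tray, and the router and media box are back on their pads, with router, box and new drive within about 2 mm of centre in the last picture; no verdict was returned.

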